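Load a carton into the hand-fed date coder and hold it on the print notch

ROBOT

A 6-joint arm with a two-finger parallel gripper is mounted at the origin on a cart in front of the work surface, level with it; the furniture and walls round the work are solid. World frame = base frame: x ahead of the robot, y to its left, z up, the work surface at z = 0. Lengths are in m, angles in degrees, forces in N, time in s.
With the tool pointing down it reaches from about 0.35 to 0.875 m from the base axis. Payload 15.5 kg.
Tool frame: the origin (TCP) lies between the finger pads, 19 mm behind the fingertips; this is the grasp point; z points along the fingers, y is the line along which they close (so a half turn about z gives the same grasp; the last joint's range is limited). The gripper opens to 85 mm and grips with 20 to 120 N. Pads are 22 mm wide; open, the fingers measure 114 mm over their backs; the gripper's body (76 mm by 85 mm) begins 54 mm behind the grasp point. The pads swing forward as they close: fully open they stand 13 mm farther back than shut.
Start: joints at [-76.175, 28.281, 77.091, -0, 74.628, -5.472], TCP at [0.207, -0.59, 0.25] pointing down, gripper open.
Joint ranges: [-166.48, 166.48], [-47.26, 123.95], [12.59, 153.08], [-70.14, 250.14], [6.76, 159.57], [-176.63, 176.63]. Speed limits (degrees/s): [108.29, 108.29, 147.25, 172.46, 172.46, 172.46].

INTERFACE

Orientations are given as a 3x3 rotation matrix whose columns are the frame's x, y, z axes.
In Python, from workcell import arm gives the robot as it stands.
- The arm moves only by the tool jog_arm, never from a script. Its argument "rows" is a list of rows, each a list of 2 entries, a list of its own where there are three numbers: the shift along the world's x, y, z in mm, then the turn, a rotation vector about the world's x, y, z in degrees. In form: [[[tx, ty, tz], [ax, ay, az]], ...]. A call has 1 to 8 rows; each row is the pose to reach, as a shift and turn from the pose commanded when the call began; what a row does not reach only later rows make up. A row lasts 1/12 s, in which the tool goes at most 41.7 mm and 7.16 degrees, less where a joint would pass 70% of its speed; a pose out of reach is approached as far as the arm can. A call with a gripper value outside its range is refused whole. "grip" is the finger opening in mm, from 0 to 85.4, set as the call begins (left out, the last holds). The fingers move at their own pace and stop on an object; "newtons" is the grip in N (left out, the last holds). Time passes only in rows, so rows that repeat a pose let the fingers close. It gives the time, the measured TCP pose, the force, the opening and the grip force at its end, in the units of the state.
- arm.observe(): the state, without advancing time (a new reading comes with each control period).
- arm.grab_frame(name): name is "scene" or "top" or "wrist"; returns a dict with "img" (420x560x3 uint8, red, green, blue), "depth" (420x560 float32, m along the optical axis (not along the pixel's ray), 0 where there is no reading), "camera_matrix" (3x3 intrinsics, pixels), "origin" and "orientation" of the camera in the world. Camera axes: x right, y up, looking along -z (the intrinsics and any distortion apply to the point x, -y, -z); pixel columns grow to the right and rows downward; lengths in m; the calibration is good to about 2 mm. A picture is of the moment at which its call begins.
- arm.finish_job(): hands the job in; it is judged then, once.
The state is a dict: "time": time; "joint_positions": joint angles; "joint_velocities": joint speeds; "effort": joint torques, N m; "ee_pos": TCP position; "ee_rot": TCP orientation; "wrist_force": force on the tool from outside, world axes, zero at the start; "moment": the same for the moment, N m; "width": finger opening in m; "finger_force": force on a finger pad.
Only numpy, scipy, OpenCV 4.12 (cv2) and the standard library are available. Lean on these libraries where they do the work, as an engineer would, in place of code of your own. Each camera call takes 0.05 s, during which the arm holds its last target. There are 200 camera calls.

TASK

Take the carton that stands on its long narrow side beside the date coder and slide it lengthways, still standing, into the slot on the coder's carriage until it is fully home against the two stop tabs, then let go of it. Next grip the carriage by its upright black handle and slide it along the rail towards the print head until the ball catch clicks into the notch, without running on past it, and finish like that: still gripping the handle, with the carriage at rest on the notch, so that the carton stays put while its end is printed. Leave the carton that lies flat and the clear tray where they are.

Things in the scene. Friction and masses are not known exactly. Their poses are not given: they have to be found in the camera images.
- carton: closed, filled folding carton, 110 g, standing on its long narrow side: 38 mm wide (own x), 122 mm long (own y), 83 mm tall; origin at the centre of its underside. It stands alone near the table's front edge, right or left of the coder (cartons in the heap behind the coder are not meant); either end may go first. Grip it across the 38 mm width near the top
- flat_carton: like carton but lying flat, 83 x 122 x 39 mm, on the other side of the coder: a bystander, to be left alone; origin at the centre of its underside
- tray: clear tray with 2 x 2 compartments, 200 x 228 x 61 mm: a bystander, to be left alone; origin at the centre of its underside
- nest (a point): centre of the slot's floor on the coder's carriage, 40 mm over the table: where the centre of the carton's underside comes to rest. x runs along the slot, away from the robot, from its open mouth to the stop tabs; y along the rail towards the print head; z up. The slot is open above, 42 mm wide between cheeks 35 mm high, and the carton's long side lies along x
- handle (a point): grip point of the carriage's upright black handle: a flat grip 14 mm thick along the rail (y), 34 mm wide across it (x), its top 10 mm above this point, 120 mm over the table; it stands 85 mm to the -y side (right) of the slot's centre and 15 mm nearer the robot. Axes as nest
- notch (a point): middle of the V notch, 11 mm wide, in the steel bar along the carriage's rear edge, level with the slot's middle, on the bar's outer face; axes as nest. The bar is flat to 35 mm either side of the notch, then ramped down to 64 mm
- ball_axis (a point): point on the axis of the spring ball (12 mm) in the foot of the print head, at the notch bar's face; axes as nest. The catch is in when notch and this point agree in y. The ball climbs the bar's ramp (1 to 3 N), rides on its flat, draws the carriage in over the last 4 mm (about 3 N) and then holds it until pushed on with about 15 N. The head is clamped elsewhere along the rail each time
- carriage (a joint): position of the carriage along its rail, m: 0 at the loading end (right), grows towards the print head (left), 0.25 at the far stop; slides with about 1 N of friction and stays where it is left; nothing but the ball stops it at the print head, so it can be pushed past
- mouth (a point): middle of the slot's open flared mouth on the robot's side, at floor height, 43 mm before nest (axes as nest); the straight cheeks begin at 26 mm before nest, the floor plate at 50 mm before it
- stop (a point): middle between the two stop tabs that close the slot's far end, on their front face at floor height, 61.5 mm beyond nest (axes as nest); the tabs are 35 mm high with a 20 mm window between them

How it is judged (in metres and radians):
On the way:
1. the carton stands home in the slot, let go, with the carriage still short of the print head (x of carton in the frame of nest between -0.004 and 0.004 m and y of carton in the frame of nest between -0.004 and 0.004 m and z of carton in the frame of nest between -0.004 and 0.004 m and angle between the y axis of carton and the x axis of nest, either way round below 0.08 rad and angle between carton's own z axis and vertical below 0.08 rad and contact force between the fingers and carton below 0.1 N and y of notch in the frame of ball_axis below -0.02 m), for 0.2 s.
At the end, for the whole second after the job is handed in: The carriage is at rest with its notch within 2.5 mm of the ball along the rail, the fingers still grip its handle (more than 2 N, TCP within 30 mm of the grip point), and the carton stands in the slot within 4 mm of home, upright and straight within 0.08 rad (y of notch in the frame of ball_axis between -0.0025 and 0.0025 m and contact force between the fingers and carriage above 2 N and distance between the grasp point and handle below 0.03 m and velocity of joint carriage between -0.004 and 0.004 m/s and x of carton in the frame of nest between -0.004 and 0.004 m and y of carton in the frame of nest between -0.004 and 0.004 m and z of carton in the frame of nest between -0.004 and 0.004 m and angle between the y axis of carton and the x axis of nest, either way round below 0.08 rad and angle between carton's own z axis and vertical below 0.08 rad); the arm keeps its last pose, push and grip.
It fails at once if the carriage runs past the ball by more than 15 mm (y of notch in the frame of ball_axis above 0.015 m).
It fails at once if the carton lying flat is disturbed (moved more than 20 mm) (distance of flat_carton from where it was at the start of the episode above 0.02 m).
It fails at once if the clear tray is disturbed (moved more than 20 mm) (distance of tray from where it was at the start of the episode above 0.02 m).
It also fails if it takes over 64 s, if anything falls off the work surface, if the arm or the gripper's body presses on something with over 40 N, if the wrist force passes 120 N, or if a joint passes its speed limit or range.

## Working session

There is one attempt and no reset: what is moved stays moved. The work goes in short steps, Python scripts to look and compute and a tool call to move; the robot and the scene stay as the last step left them, time stands still between calls to the robot, and variables do not carry over. Pictures are saved under pics/ and viewed, at most 10 in all, crops included, and the job is handed in when it is done.

Besides the shell and the picture viewer there is one more tool, called as a command line: name --argument value ..., lists and objects as JSON in quotes. jog_arm: Moves the arm, as the interface text tells. Its arguments: {"type":"object","properties":{"rows":{"type":"array"},"grip":{"type":"number"},"newtons":{"type":"number"}},"required":["rows"]}

```bash
mkdir -p pics; ls; cat > h.py <<'E'
import numpy as np, cv2
from workcell import arm
def grab(n,save=None):
    f=arm.grab_frame(n)
    if save: cv2.imwrite('pics/'+save,cv2.cvtColor(f['img'],cv2.COLOR_RGB2BGR))
    np.savez('last_'+n,**{k:np.array(v) for k,v in f.items()})
    return f
def load(n): return dict(np.load('last_%s.npz'%n))
def cloud(f):
    K=f['camera_matrix'];d=f['depth'];v,u=np.mgrid[:d.shape[0],:d.shape[1]]
    p=np.stack([(u-K[0,2])/K[0,0]*d,-(v-K[1,2])/K[1,1]*d,-d],-1)
    P=p@np.array(f['orientation']).T+np.array(f['origin']); P[d<=0]=np.nan
    return P
E
python3 - <<'E'
from h import *
for n in('scene','top'):
    f=grab(n,n+'0.png');print(n,f['origin'],f['orientation'],f['camera_matrix'],[k for k in f])
s=arm.observe();print(s)
E
```

```text
pics
scene [-0.23582643 -1.3346467   0.95979187] [[ 0.88414423  0.24235973 -0.39943804]
 [-0.46667687  0.41712251 -0.77988557]
 [-0.02239826  0.87593982  0.48190014]] [[528.28296294   0.         286.64927124]
 [  0.         528.28296294 207.6506534 ]
 [  0.           0.           1.        ]] ['img', 'depth', 'camera_matrix', 'origin', 'orientation']
top [0.39956802 0.08935903 1.5432964 ] [[ 0.00660249  0.99755847 -0.06952342]
 [-0.99995415  0.00610415 -0.00737796]
 [-0.00693556  0.06956895  0.99755304]] [[429.60293277   0.         276.85872399]
 [  0.         429.60293277 212.20145834]
 [  0.           0.           1.        ]] ['img', 'depth', 'camera_matrix', 'origin', 'orientation']
{'time': 0.1, 'joint_positions': array([-7.61755151e+01,  2.83113092e+01,  7.71249262e+01,  9.06302688e-04,
        7.46269972e+01, -5.46982693e+00]), 'joint_velocities': array([-0.03839468,  0.00704459, -0.17262053, -0.13562194, -0.02980859,
        0.04013797]), 'effort': array([ 2.64803508e-03, -8.83589458e+01, -3.84561646e+01, -2.38198623e-05,
        5.20219764e-03,  5.74427690e-05]), 'ee_pos': array([ 0.20646659, -0.58958698,  0.24945207]), 'ee_rot': array([[ 9.43835163e-01,  3.30416591e-01, -2.48897114e-04],
       [ 3.30416663e-01, -9.43834558e-01,  1.07529109e-03],
       [ 1.20376320e-04, -1.09713730e-03, -9.99999391e-01]]), 'wrist_force': array([ 1.01568625,  0.9950178 , -0.15827407]), 'moment': array([-0.00053058,  0.00581531,  0.0388714 ]), 'finger_force': 0.0, 'width': 0.08529167683853169}
```

View pics/scene0.png

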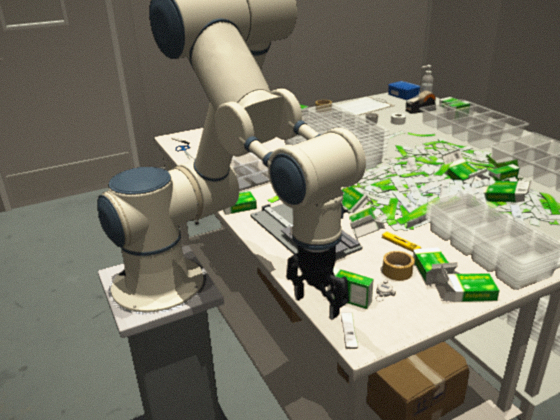

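View pics/top0.png

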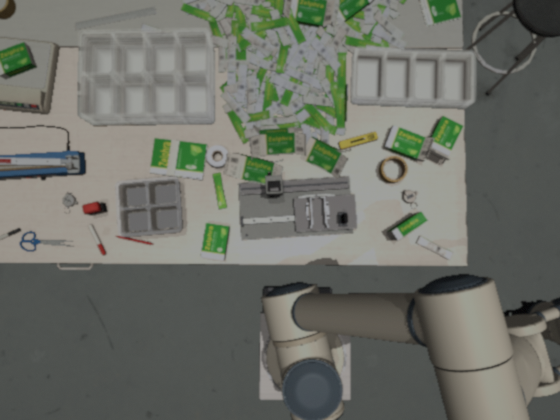

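The top view shows the coder (cols 238–356, rows 178–240) with the slot near (318,210), the handle at (343,217) and the print head at (272,186). The standing carton is at (408,225), turned. The flat carton is at (215,240) and the tray at (152,207).

```bash
python3 - <<'E'
from h import *
f=load('top');P=cloud(f)
I=cv2.resize(f['img'][165:255,190:460],None,fx=2.9,fy=2.9,interpolation=cv2.INTER_CUBIC)
cv2.imwrite('pics/topcrop.png',cv2.cvtColor(cv2.convertScaleAbs(I,alpha=1.4),cv2.COLOR_RGB2BGR))
z=P[...,2];u=np.arange(560)
def blob(u0,u1,v0,v1,zl,zh):
    m=np.zeros(z.shape,bool);m[v0:v1,u0:u1]=1
    m&=(z>zl)&(z<zh);return P[m],m
for nm,a in dict(carton=(385,432,205,245,.07,.1),flat=(195,235,215,262,.03,.05),handle=(335,352,205,228,.1,.14),head=(255,290,175,200,.09,.3),carr=(290,360,185,240,.03,.055),cheek=(295,340,185,235,.065,.085)).items():
    p,m=blob(*a)
    if len(p)<3: print(nm,len(p));continue
    r=cv2.minAreaRect((p[:,:2]*1000).astype(np.float32))
    print(nm,len(p),np.round(np.median(p,0),4),'minrect',r,'x',p[:,0].min(),p[:,0].max(),'y',p[:,1].min(),p[:,1].max())
np.set_printoptions(linewidth=250)
print('row z'); 
for v in range(178,242,4): print(v,np.round(P[v,300,0],3),np.round(z[v,292:360:2]*1000).astype(int))
print(np.round(P[210,292:360:2,1],3))
E
```

```text
carton 425 [ 0.4573 -0.347   0.081 ] minrect ((458.9192199707031, -349.556640625), (38.467796325683594, 125.65343475341797), 33.43452453613281) x 0.4095498033506854 0.5055493364304986 y -0.40970686219193864 -0.2896175209597049
flat 819 [0.4019 0.3193 0.0378] minrect ((400.6183166503906, 319.5809326171875), (83.36642456054688, 121.8796615600586), 82.46625518798828) x 0.33596853090374484 0.4652817172112586 y 0.27162094858170754 0.36839713424334986
handle 48 [ 0.481  -0.1258  0.1174] minrect ((481.57281494140625, -126.506591796875), (33.30292510986328, 15.150261878967285), 4.920870304107666) x 0.4650269613435086 0.4980858657731515 y -0.13412136474428035 -0.11859657186964381
head 360 [0.5849 0.113  0.1321] minrect ((590.4134521484375, 111.71702575683594), (72.29651641845703, 56.67837142944336), 0.6990928649902344) x 0.5541610117055327 0.6262892180940719 y 0.0830391564838372 0.14007067041211202
carr 1956 [ 0.5063 -0.0646  0.0398] minrect ((521.1287841796875, -61.097259521484375), (163.21316528320312, 231.041259765625), 0.5973523259162903) x 0.43878772298603513 0.6027403938280211 y -0.1770
[... 1771 characters left out ...]
45 38 39 75 34 47 37 38 47 38 33 72 75 45 39 44 41 45 43 44 50 40 40 46 38 38 38  0]
230 0.442 [ 9 11 40 42 41 37 36 40 40 35 41 43 39 35 37 41 41 39 14 12  6 12 13 14 11  7  9 14 11 18 14  0  1 -3]
234 0.429 [  9  13  13  16   9  13  14  14  16  11  20  15  13  16  11   8   5  18  14  14  17   1   9   5  -4  -6  -4   4  -3   3   8   1 -10   1]
238 0.415 [-3 -2  1 -2 -1  3  1 -1  4  0  1 -3 -1  2 -1  2  0  1  4  4  2  4 -1  2  0  2 -2 -4 -1  1  1  0 -1 -4]
[ 0.047  0.04   0.033  0.026  0.019  0.013  0.005 -0.001 -0.009 -0.013 -0.023 -0.03  -0.037 -0.044 -0.051 -0.058 -0.062 -0.071 -0.078 -0.085 -0.093 -0.1   -0.107 -0.114 -0.121 -0.128 -0.135 -0.142 -0.148 -0.156 -0.163 -0.17  -0.185 -0.192]
```

View pics/topcrop.png

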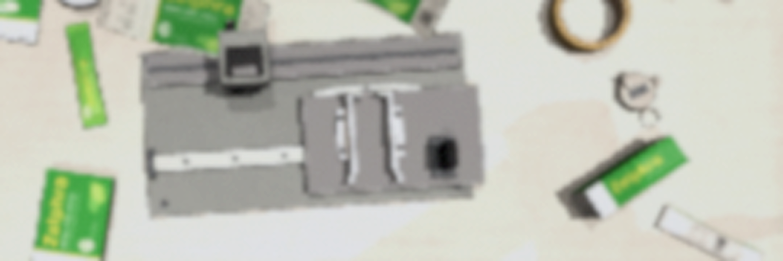

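The crop shows the coder yawed about 3°. The carton's long axis points up and to the right, and nothing stands close around it. I'll move above the carton first, then check it from close by.

jog_arm --rows '[[[31,30,0],[0,0,-7]],[[62,60,0],[0,0,-14]],[[93,90,0],[0,0,-21]],[[124,120,0],[0,0,-28]],[[155,150,0],[0,0,-35]],[[186,180,0],[0,0,-42]],[[217,210,0],[0,0,-49]],[[251,241,0],[0,0,-56]]]'

```text
time: 0.77
ee_pos: [0.4263, -0.3777, 0.2498]
ee_rot: [[0.838, -0.545, -0.0], [-0.545, -0.838, 0.0], [-0.001, -0.0, -1.0]]
wrist_force: [-0.1, -0.4, -0.2]
width: 0.0852
finger_force: 0.0
```

jog_arm --rows '[[[0,0,0],[0,0,-7]],[[0,0,0],[0,0,-14]],[[0,0,0],[0,0,-20]],[[0,0,0],[0,0,-20]],[[0,0,0],[0,0,-20]]]'

```text
time: 1.18
ee_pos: [0.4254, -0.3792, 0.2497]
ee_rot: [[0.608, -0.794, -0.0], [-0.794, -0.608, 0.0], [-0.001, 0.0, -1.0]]
wrist_force: [-0.5, -0.6, -0.2]
width: 0.0856
finger_force: 0.0
```

```bash
python3 - <<'E'
from h import *
s=arm.observe();print(s['time'],s['ee_pos'],s['ee_rot'].round(3).tolist())
f=grab('wrist','w1.png');print(f['origin'],f['orientation'])
P=cloud(f);z=P[...,2]
m=(z>.074)&(z<.092)&(P[...,1]<-.25)&(np.hypot(P[...,0]-.458,P[...,1]+.349)<.09)
p=P[m];print(len(p),np.median(p,0),cv2.minAreaRect((p[:,:2]*1000).astype(np.float32)))
E
```

```text
1.1833 [ 0.42535541 -0.37921775  0.24974584] [[0.608, -0.794, -0.0], [-0.794, -0.608, 0.0], [-0.001, 0.0, -1.0]]
[ 0.46584191 -0.43133931  0.37388345] [[-7.93820359e-01  5.86878804e-01  1.59444372e-01]
 [-6.08152308e-01 -7.66013220e-01 -2.08265496e-01]
 [-9.01078404e-05 -2.62291853e-01  9.64988588e-01]]
6215 [ 0.46164955 -0.35424905  0.08223589] ((459.1053466796875, -349.65679931640625), (38.409027099609375, 122.43122863769531), 33.91631317138672)
```

View pics/w1.png

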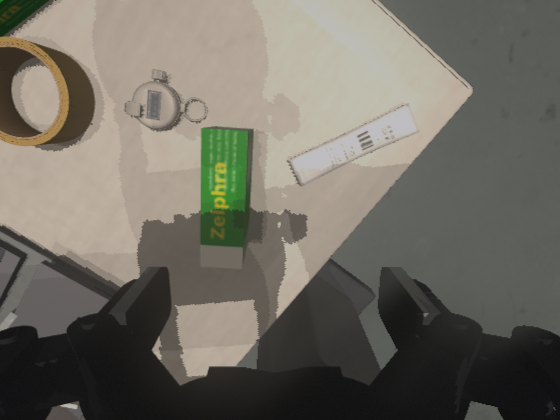

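The wrist view shows the carton top at about (222,190), with its measured size 38x122 mm and height 82 mm as given. Its centre is at (0.459,-0.350) with the width axis at 33.9°. I'll centre, descend and grip.

jog_arm --rows '[[[34,29.5,0],[0,0,-3.5]],[[34,29.5,-30],[0,0,-3.5]],[[34,29.5,-65],[0,0,-3.5]],[[34,29.5,-105],[0,0,-3.5]],[[34,29.5,-145],[0,0,-3.5]],[[34,29.5,-182],[0,0,-3.5]],[[34,29.5,-182],[0,0,-3.5]]]'

```text
time: 1.82
ee_pos: [0.4566, -0.3475, 0.062]
ee_rot: [[0.558, -0.83, -0.007], [-0.83, -0.558, 0.006], [-0.009, 0.002, -1.0]]
wrist_force: [-2.7, 1.6, -1.2]
width: 0.0853
finger_force: 0.0
```

jog_arm --rows '[[[0,0,0],[0,0,0]],[[0,0,0],[0,0,0]],[[0,0,0],[0,0,0]],[[0,0,0],[0,0,0]],[[0,0,0],[0,0,0]],[[0,0,0],[0,0,0]],[[0,0,0],[0,0,0]],[[0,0,0],[0,0,0]]]' --grip 30 --newtons 25

```text
time: 2.48
ee_pos: [0.4603, -0.3507, 0.0702]
ee_rot: [[0.556, -0.831, 0.003], [-0.831, -0.556, -0.003], [0.004, -0.001, -1.0]]
wrist_force: [-2.1, 0.5, 12.0]
width: 0.0378
finger_force: 29.3
```

jog_arm --rows '[[[0,0,20],[0,0,0]],[[0,0,50],[0,0,0]],[[-10,10,85],[0,0,5]],[[-22,35,120],[0,0,11]],[[-34,65,130],[0,0,18]],[[-46,100,130],[0,0,25]],[[-58,135,130],[0,0,32]],[[-70,170,130],[0,0,39]]]'

```text
time: 3.15
ee_pos: [0.3888, -0.1787, 0.1994]
ee_rot: [[0.957, -0.291, 0.003], [-0.291, -0.957, -0.002], [0.003, 0.001, -1.0]]
wrist_force: [1.1, 0.7, -0.6]
width: 0.0377
finger_force: 27.7
```

jog_arm --rows '[[[-3,30,0],[0,0,6]],[[-6,60,0],[0,0,12]],[[-9,90,0],[0,0,18]],[[-12,115,0],[0,0,20]],[[-15,134,0],[0,0,20]],[[-15,134,0],[0,0,20]],[[-15,134,0],[0,0,20]]]'

```text
time: 3.73
ee_pos: [0.3746, -0.0452, 0.199]
ee_rot: [[0.999, 0.05, 0.002], [0.05, -0.999, -0.001], [0.002, 0.001, -1.0]]
wrist_force: [1.1, -0.3, -0.3]
width: 0.0377
finger_force: 27.8
```

```bash
python3 - <<'E'
from h import *
s=arm.observe();print(s['time'],s['ee_pos'],s['ee_rot'].round(3).tolist(),s['width'],s['wrist_force'])
f=grab('wrist','w2.png');grab('top')
P=cloud(f);z=P[...,2]
for nm,(zl,zh) in dict(handle=(.105,.13),cheek=(.067,.085)).items():
    m=(z>zl)&(z<zh)&(P[...,0]>.42)&(P[...,0]<.58)&(P[...,1]<.03)&(P[...,1]>-.18)
    p=P[m];print(nm,len(p),np.median(p,0) if len(p) else 0,cv2.minAreaRect((p[:,:2]*1000).astype(np.float32)) if len(p) else 0)
E
```

```text
3.7333 [ 0.37460764 -0.04524913  0.19895766] [[0.999, 0.05, 0.002], [0.05, -0.999, -0.001], [0.002, 0.001, -1.0]] 0.0376531919853763 [ 1.13081511 -0.30676951 -0.29159707]
handle 2197 [ 0.48129324 -0.12355149  0.11908085] ((454.6862487792969, -84.56646728515625), (31.94904327392578, 125.16912078857422), 33.62161636352539)
cheek 2636 [ 0.48248382 -0.06379344  0.07508481] ((482.8323669433594, -70.44831848144531), (66.33251190185547, 118.86356353759766), 1.1907438039779663)
```

View pics/w2.png

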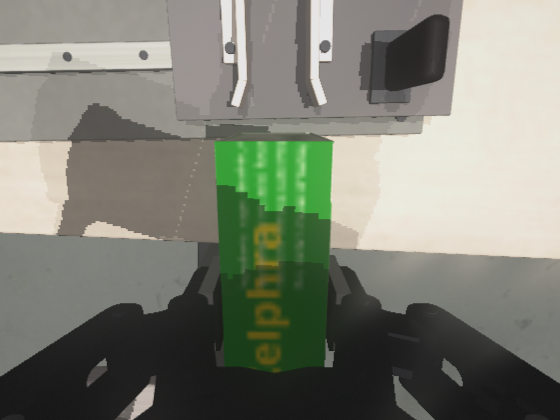

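The wrist view shows the carton (cols 217–332) pointing at the slot, with the cheeks at cols ~238 and ~316, flares near row 95 and the handle at (425,50). Next I'll fit the cheeks and the carton edges.

```bash
python3 - <<'E'
from h import *
f=load('wrist');P=cloud(f);z=P[...,2]
fits=[]
for nm,(a,b) in dict(L=(225,260),R=(300,335)).items():
    q=[]
    for v in range(0,72,4):
        r=P[v,a:b];k=r[(r[:,2]>.069)&(r[:,2]<.082)]
        if len(k)>2:q.append([k[:,0].mean(),k[:,1].min(),k[:,1].max(),len(k)])
    q=np.array(q);print(nm,q[::4].round(4).tolist())
    for c in(1,2):
        l=np.polyfit(q[:,0],q[:,c],1);print(' y at x=.4916: %.4f  yaw %.2f'%(np.polyval(l,.4916),np.degrees(np.arctan(l[0]))))
# carton top in hand
m=(z>.19)&(z<.235)&(f['img'][...,1]>1.5*f['img'][...,0]);p=P[m];print('carton',len(p),np.median(p,0))
for v in(150,180,210,240):
    k=P[v,150:400][m[v,150:400]];print(v,k[:,0].mean().round(4),k[:,1].min().round(4),k[:,1].max().round(4),k[:,2].mean().round(4))
print('front x',np.percentile(p[:,0],99.5))
m=(z>.112)&(z<.13)&(P[...,0]>.455)&(P[...,0]<.51)&(P[...,1]<-.1)&(P[...,1]>-.15);p=P[m]
print('handle',cv2.minAreaRect((p[:,:2]*1000).astype(np.float32)),p[:,2].max())
for v in (0,40,80): # carriage plate left/right edges
    k=P[v];k=k[(k[:,2]>.035)&(k[:,2]<.046)];print('plate',k[:,0].mean(),k[:,1].min(),k[:,1].max())
m=(z>.034)&(z<.046)
e=[]
for u in range(190,440,5):
    vv=np.nonzero(m[:140,u])[0]
    if len(vv): e.append(P[vv.max(),u])
e=np.array(e);l=np.polyfit(e[:,1],e[:,0],1);l=np.polyfit(*(e[abs(e[:,0]-np.polyval(l,e[:,1]))<.004][:,[1,0]].T),1)
print('front edge: yaw',-np.degrees(np.arctan(l[0])),'x at y=-.041',np.polyval(l,-.041))
E
```

```text
L [[0.5127, -0.0188, -0.013, 10.0], [0.5037, -0.0195, -0.0139, 10.0], [0.4945, -0.0201, -0.0147, 10.0], [0.4849, -0.0209, -0.0148, 10.0], [0.4753, -0.0214, -0.0159, 10.0]]
 y at x=.4916: -0.0203  yaw 4.06
 y at x=.4916: -0.0147  yaw 3.70
R [[0.5152, -0.0662, -0.0607, 10.0], [0.5061, -0.0668, -0.0614, 10.0], [0.4968, -0.0678, -0.0621, 10.0], [0.4873, -0.0684, -0.0627, 10.0], [0.4777, -0.0687, -0.0634, 9.0]]
 y at x=.4916: -0.0681  yaw 4.39
 y at x=.4916: -0.0625  yaw 4.15
carton 20881 [ 0.40181321 -0.04499961  0.21108143]
150 0.4315 -0.0599 -0.0231 0.211
180 0.4218 -0.0602 -0.0234 0.211
210 0.4118 -0.0615 -0.0241 0.2111
240 0.4013 -0.0615 -0.0245 0.2111
front x 0.43433102763335
handle ((482.7266540527344, -126.3708724975586), (34.04746627807617, 13.926237106323242), 4.539993762969971) 0.12254640042766443
plate 0.5258572086932513 -0.17376320131740097 0.039742155182309245
plate 0.49815015517717215 -0.174698800397574 0.0383218163221287
plate 0.47054262211047254 -0.17727929058372363 0.03615214913044091
front edge: yaw 3.902967409167031 x at y=-.041 0.4423131133429569
```

jog_arm --rows '[[[0,-5,-20],[0,0,1.2]],[[0,-5,-55],[0,0,1.2]],[[0,-5,-85],[0,0,1.2]],[[0,-5,-85],[0,0,1.2]],[[0,-5,-85],[0,0,1.2]],[[0,-5,-85],[0,0,1.2]]]'

```text
time: 4.33
ee_pos: [0.375, -0.0514, 0.1141]
ee_rot: [[0.998, 0.069, 0.001], [0.069, -0.998, -0.0], [0.001, 0.0, -1.0]]
wrist_force: [0.1, -0.2, -1.0]
width: 0.0374
finger_force: 27.7
```

```bash
python3 - <<'E'
from h import *
s=arm.observe();print(s['time'],s['ee_pos'],s['ee_rot'].round(4).tolist(),s['wrist_force'])
f=grab('wrist','w3.png')
P=cloud(f);z=P[...,2]
m=(z>.11)&(z<.145)&(f['img'][...,1]>1.5*f['img'][...,0])
q=[]
for v in range(100,300,10):
    k=P[v,150:400][m[v,150:400]]
    if len(k)>50:q.append([k[:,0].mean(),k[:,1].min(),k[:,1].max(),k[:,2].mean()])
q=np.array(q)
l=np.polyfit(q[:,0],q[:,1:3].mean(1),1);print(len(q),q[0],q[-1],'yaw',np.degrees(np.arctan(l[0])),'y at .4',np.polyval(l,.4),'slot y',-.0414+.0708*(.4-.4916))
print('front',np.nanpercentile(P[m][:,0],99.5))
E
```

```text
4.3333 [ 0.37500705 -0.05139513  0.11407675] [[0.9977, 0.0685, 0.0006], [0.0685, -0.9977, -0.0002], [0.0006, 0.0003, -1.0]] [ 0.14786294 -0.22690819 -1.03220781]
15 [ 0.4317718  -0.064917   -0.02805027  0.12606017] [ 0.38306405 -0.06854537 -0.03177999  0.12611717] yaw 3.9211939190720453 y at .4 -0.04881143198936572 slot y -0.047885279999999995
front 0.43485019770478855
```

jog_arm --rows '[[[10,1.6,0],[0,0,0.1]],[[22,2.5,0],[0,0,0.1]],[[34,3.3,0],[0,0,0.1]],[[46,4.1,0],[0,0,0.1]],[[58,5.0,0],[0,0,0.1]],[[70,5.8,0],[0,0,0.1]],[[80,6.5,0],[0,0,0.1]],[[90,7.2,0],[0,0,0.1]]]'

```text
time: 5.05
ee_pos: [0.4661, -0.0436, 0.114]
ee_rot: [[0.997, 0.071, 0.002], [0.071, -0.997, -0.0], [0.002, 0.001, -1.0]]
wrist_force: [-0.3, -1.0, -0.8]
width: 0.0376
finger_force: 27.7
```

jog_arm --rows '[[[5,0.35,0],[0,0,0]],[[10,0.7,0],[0,0,0]],[[14,1.0,0],[0,0,0]],[[14,1.0,-1.5],[0,0,0]],[[14,1.0,-3],[0,0,0]],[[14,1.0,-3],[0,0,0]],[[14,1.0,-3],[0,0,0]]]'

```text
time: 5.63
ee_pos: [0.4782, -0.0427, 0.11]
ee_rot: [[0.997, 0.071, 0.0], [0.071, -0.997, 0.0], [0.0, -0.0, -1.0]]
wrist_force: [1.0, 0.0, 3.2]
width: 0.0378
finger_force: 28.2
```

jog_arm --rows '[[[3,0.2,0],[0,0,0]],[[6,0.4,0],[0,0,0]],[[9,0.65,0],[0,0,0]],[[11,0.8,0],[0,0,0]],[[12,0.85,0],[0,0,0]],[[12,0.85,0],[0,0,0]]]'

```text
time: 6.13
ee_pos: [0.4896, -0.0417, 0.11]
ee_rot: [[0.997, 0.071, -0.001], [0.071, -0.997, 0.0], [-0.001, -0.0, -1.0]]
wrist_force: [-5.0, -1.3, 7.9]
width: 0.0377
finger_force: 29.0
```

jog_arm --rows '[[[0.7,0.05,0],[0,0,0]],[[1.4,0.1,0],[0,0,0]],[[2,0.15,0],[0,0,0]],[[2,0.15,0],[0,0,0]]]'

```text
time: 6.47
ee_pos: [0.4913, -0.0416, 0.11]
ee_rot: [[0.997, 0.071, -0.002], [0.071, -0.997, 0.0], [-0.002, -0.0, -1.0]]
wrist_force: [-6.4, -0.3, 10.4]
width: 0.0376
finger_force: 29.2
```

jog_arm --rows '[[[0,0,0.7],[0,0,0]],[[0.7,0.05,0.7],[0,0,0]],[[1.4,0.1,0.7],[0,0,0]],[[2,0.15,0.7],[0,0,0]],[[2,0.15,0.7],[0,0,0]],[[2,0.15,0.7],[0,0,0]]]'

```text
time: 6.97
ee_pos: [0.4938, -0.0414, 0.1104]
ee_rot: [[0.997, 0.071, -0.001], [0.071, -0.997, 0.0], [-0.001, -0.0, -1.0]]
wrist_force: [-5.4, -0.6, 0.9]
width: 0.0378
finger_force: 28.0
```

```bash
python3 - <<'E'
from h import *
s=arm.observe();print(s['time'],s['ee_pos'],s['ee_rot'].round(4).tolist(),s['wrist_force'])
f=grab('wrist','w4.png');g=grab('top');grab('scene')
E
```

```text
6.9667 [ 0.49376891 -0.04143762  0.11043265] [[0.9975, 0.0709, -0.0015], [0.0709, -0.9975, 0.0002], [-0.0015, -0.0003, -1.0]] [-5.37855439 -0.59689009  0.94688817]
```

View pics/w4.png

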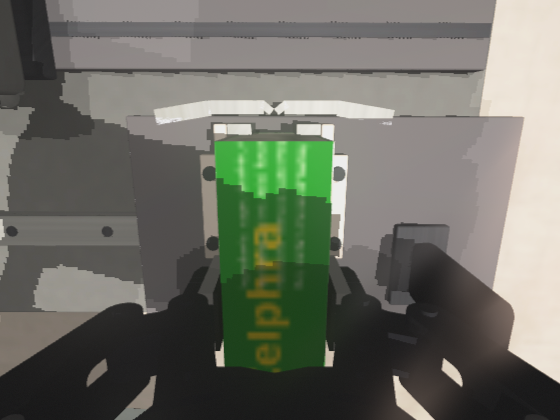

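The view shows the carton in the slot (front top edge at row 142), with the tabs right behind it (rows 123–137). The bar's V notch is at (273,108) and the handle at (420,250). Next I'll check the gap to the tabs.

```bash
python3 - <<'E'
from h import *
f=load('wrist');P=cloud(f);z=P[...,2]
for u in(228,240,273,310,322):
    print(u,[(v,*(P[v,u]*1000).round(1)) for v in range(118,152,3)])
for n in('top',):
    f=load(n);P=cloud(f);z=P[...,2]
    m=(z>.11)&(z<.14)&(f['img'][...,1]>1.4*f['img'][...,0])&(abs(P[...,0]-.5)<.1)&(abs(P[...,1]+.04)<.04)
    print(n,len(P[m]),P[m][:,0].min(),P[m][:,0].max()) if m.any() else 0
E
```

```text
228 [(118, np.float64(558.7), np.float64(-11.3), np.float64(39.4)), (121, np.float64(557.2), np.float64(-11.4), np.float64(40.0)), (124, np.float64(556.4), np.float64(-15.8), np.float64(73.9)), (127, np.float64(555.2), np.float64(-15.9), np.float64(74.9)), (130, np.float64(553.9), np.float64(-16.0), np.float64(75.1)), (133, np.float64(552.6), np.float64(-16.0), np.float64(75.1)), (136, np.float64(551.1), np.float64(-15.7), np.float64(72.0)), (139, np.float64(551.6), np.float64(-19.3), np.float64(100.8)), (142, np.float64(552.0), np.float64(-22.0), np.float64(121.9)), (145, np.float64(551.2), np.float64(-22.2), np.float64(123.5)), (148, np.float64(550.2), np.float64(-22.1), np.float64(122.3)), (151, np.float64(549.4), np.float64(-22.3), np.float64(123.7))]
240 [(118, np.float64(559.2), np.float64(-17.8), np.float64(39.4)), (121, np.float64(557.6), np.float64(-17.9), np.float64(39.9)), (124, np.float64(556.8), np.float64(-21.2), np.float64(75.4)), (127, np.float64(555.5), np.float64(-21.3), np.float64(74.9)), (130, np.float64(554.2), np.float64(-21.3), np.float64(75.2)), (133, np.float
[... 2073 characters left out ...]
), np.float64(41.4)), (124, np.float64(559.4), np.float64(-57.6), np.float64(73.7)), (127, np.float64(558.1), np.float64(-57.6), np.float64(74.8)), (130, np.float64(556.8), np.float64(-57.8), np.float64(75.0)), (133, np.float64(555.5), np.float64(-58.0), np.float64(74.4)), (136, np.float64(554.2), np.float64(-58.0), np.float64(75.0)), (139, np.float64(554.1), np.float64(-54.7), np.float64(100.3)), (142, np.float64(554.2), np.float64(-51.5), np.float64(123.6)), (145, np.float64(553.2), np.float64(-52.0), np.float64(121.0)), (148, np.float64(552.4), np.float64(-51.8), np.float64(123.2)), (151, np.float64(551.4), np.float64(-52.0), np.float64(122.5))]
top 7 0.4535155810548728 0.4604810157246006
```

The carton front (x≈0.552–0.554) coincides with the tab faces, and the push shows about 5 N, so it is home. I'll relax the push, open and rise.

jog_arm --rows '[[[-0.7,0,0],[0,0,0]],[[-0.7,0,0],[0,0,0]],[[-0.7,0,0],[0,0,0]]]'

```text
time: 7.37
ee_pos: [0.4937, -0.0415, 0.1106]
ee_rot: [[0.997, 0.071, -0.0], [0.071, -0.997, 0.0], [-0.0, -0.0, -1.0]]
wrist_force: [-1.9, -0.1, -0.8]
width: 0.0375
finger_force: 27.7
```

jog_arm --rows '[[[0,0,0],[0,0,0]],[[0,0,0],[0,0,0]],[[0,0,0],[0,0,0]],[[0,0,0],[0,0,0]],[[0,0,0],[0,0,0]],[[0,0,0],[0,0,0]]]' --grip 60

```text
time: 7.87
ee_pos: [0.4938, -0.0415, 0.1107]
ee_rot: [[0.997, 0.071, 0.0], [0.071, -0.997, -0.0], [0.0, 0.0, -1.0]]
wrist_force: [0.5, 0.0, 0.4]
width: 0.0603
finger_force: 0.0
```

jog_arm --rows '[[[0,0,10],[0,0,0]],[[0,0,30],[0,0,0]],[[0,0,60],[0,0,0]],[[-10,0,100],[0,0,0]],[[-40,-20,120],[0,0,0]],[[-60,-40,120],[0,0,0]],[[-60,-40,120],[0,0,0]],[[-60,-40,120],[0,0,0]]]'

```text
time: 8.53
ee_pos: [0.4332, -0.0821, 0.2312]
ee_rot: [[0.998, 0.069, 0.001], [0.069, -0.998, -0.0], [0.001, 0.0, -1.0]]
wrist_force: [-0.6, 1.7, -1.0]
width: 0.0596
finger_force: 0.0
```

```bash
python3 - <<'E'
from h import *
s=arm.observe();print(s['time'],s['ee_pos'],s['ee_rot'].round(4).tolist(),s['wrist_force'])
f=grab('wrist','w5.png')
P=cloud(f);z=P[...,2]
m=(z>.112)&(z<.135)&(f['img'][...,1]>1.5*f['img'][...,0])&(P[...,0]>.4);p=P[m]
print('carton',len(p),np.median(p,0),cv2.minAreaRect((p[:,:2]*1000).astype(np.float32)))
m=(z>.112)&(z<.13)&(P[...,0]>.455)&(P[...,0]<.51)&(P[...,1]<-.1)&(P[...,1]>-.15);p=P[m]
print('handle',cv2.minAreaRect((p[:,:2]*1000).astype(np.float32)),np.median(p[:,2]))
E
```

```text
8.5333 [ 0.43317064 -0.08213423  0.23115171] [[0.9976, 0.069, 0.0009], [0.069, -0.9976, -0.0003], [0.0009, 0.0004, -1.0]] [-0.5503256   1.73969779 -0.95883403]
carton 8187 [ 0.50995326 -0.04214671  0.12230344] ((503.1578369140625, -40.47587585449219), (100.39999389648438, 38.32737731933594), 4.212454319000244)
handle ((482.97259521484375, -126.60857391357422), (33.55917739868164, 14.448211669921875), 3.9334418773651123) 0.11927245105157751
```

View pics/w5.png

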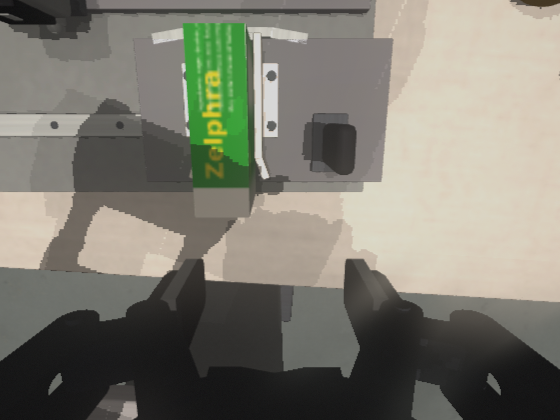

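Carton is still home after release (far end x≈0.553, yaw 4.2°, top 122 mm). The handle is at (0.483,-0.1266) with its top at 0.119. Next I'll grip it.

jog_arm --rows '[[[25,-22,0],[0,0,0]],[[50,-44.5,0],[0,0,0]],[[50,-44.5,-20],[0,0,0]],[[50,-44.5,-50],[0,0,0]],[[50,-44.5,-80],[0,0,0]],[[50,-44.5,-105],[0,0,0]],[[50,-44.5,-121],[0,0,0]],[[50,-44.5,-121],[0,0,0]]]'

```text
time: 9.25
ee_pos: [0.4827, -0.1248, 0.1063]
ee_rot: [[0.997, 0.072, -0.005], [0.072, -0.997, 0.002], [-0.005, -0.002, -1.0]]
wrist_force: [-0.6, -0.0, -0.1]
width: 0.0601
finger_force: 0.0
```

jog_arm --rows '[[[0,0,0],[0,0,0]],[[0,0,0],[0,0,0]],[[0,0,0],[0,0,0]],[[0,0,0],[0,0,0]],[[0,0,0],[0,0,0]],[[0,0,0],[0,0,0]],[[0,0,0],[0,0,0]],[[0,0,0],[0,0,0]]]' --grip 5 --newtons 40

```text
time: 9.92
ee_pos: [0.4845, -0.1262, 0.1108]
ee_rot: [[0.997, 0.071, 0.002], [0.071, -0.997, -0.001], [0.002, 0.001, -1.0]]
wrist_force: [-0.1, 0.0, 6.0]
width: 0.0133
finger_force: 39.6
```

jog_arm --rows '[[[-0.2,3,0],[0,0,0]],[[-0.7,10,0],[0,0,0]],[[-1.3,19,0],[0,0,0]],[[-2.0,29,0],[0,0,0]],[[-2.7,39,0],[0,0,0]],[[-3.4,49,0],[0,0,0]],[[-4.1,58,0],[0,0,0]],[[-4.5,64,0],[0,0,0]]]'

```text
time: 10.58
ee_pos: [0.4801, -0.0616, 0.1108]
ee_rot: [[0.997, 0.071, 0.003], [0.071, -0.997, -0.001], [0.003, 0.001, -1.0]]
wrist_force: [0.4, -0.7, 6.1]
width: 0.0132
finger_force: 39.6
```

jog_arm --rows '[[[-0.4,5,0],[0,0,0]],[[-0.8,11,0],[0,0,0]],[[-1.2,17,0],[0,0,0]],[[-1.6,23,0],[0,0,0]],[[-2.0,29,0],[0,0,0]],[[-2.4,34,0],[0,0,0]],[[-2.6,37,0],[0,0,0]],[[-2.6,37,0],[0,0,0]]]'

```text
time: 11.25
ee_pos: [0.4775, -0.0248, 0.1108]
ee_rot: [[0.997, 0.071, 0.003], [0.071, -0.997, -0.0], [0.003, 0.001, -1.0]]
wrist_force: [1.0, 0.1, 5.5]
width: 0.0133
finger_force: 39.8
```

```bash
python3 - <<'E'
from h import *
s=arm.observe();print(s['time'],s['ee_pos'],s['wrist_force'],s['finger_force'])
f=grab('wrist','w6.png');grab('top')
E
```

```text
11.25 [ 0.47752288 -0.02475571  0.11082737] [0.96847733 0.06717021 5.50384662] 39.799248576164246
```

View pics/w6.png

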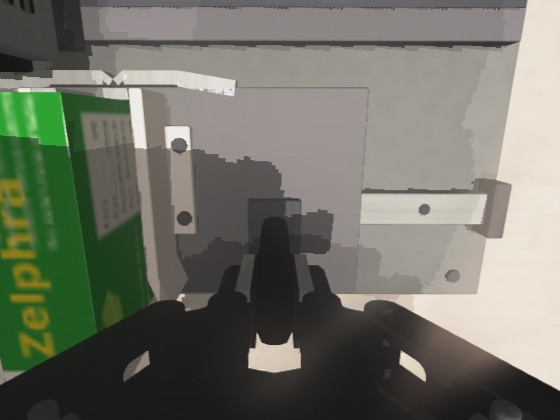

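The notch shows at (113,78) and the print-head foot's right edge at about (80,50). Next I'll measure the remaining travel.

```bash
python3 - <<'E'
from h import *
a=np.radians(4.03);yx=np.array([-np.sin(a),np.cos(a)]);xx=np.array([np.cos(a),np.sin(a)])
f=load('wrist');P=cloud(f);z=P[...,2]
S=lambda p:(p[...,:2]@yx)*1000;R=lambda p:(p[...,:2]@xx)*1000
for v in range(66,92,2):
    print(v,[(int(z[v,u]*1000),round(S(P[v,u]),1),round(R(P[v,u]),1)) for u in range(100,128,3)])
print('TCP',S(np.array([.47752,-.02476])))
for v in(5,15,25,35,45,50,60): print(v,[(u,int(z[v,u]*1000),round(S(P[v,u]),1),round(R(P[v,u]),1)) for u in range(30,100,6)])
f=load('top');P=cloud(f);z=P[...,2]
m=(z>.115)&(z<.3)&(abs(P[...,0]-.59)<.05)&(abs(P[...,1]-.11)<.05);p=P[m]
print(len(p),np.percentile(S(p),[0,2,98,100]),np.percentile(R(p),[0,2,98,100]),np.median(p[:,2]))
m=(z>.04)&(z<.115)&(abs(P[...,0]-.59)<.05)&(abs(P[...,1]-.11)<.05);p=P[m]
print(len(p),np.percentile(S(p),[0,2,98,100]),np.percentile(R(p),[0,2,98,100]),np.median(p[:,2]))
E
```

```text
66 [(14, np.float64(44.5), np.float64(571.3)), (15, np.float64(42.5), np.float64(571.2)), (13, np.float64(41.6), np.float64(571.5)), (14, np.float64(39.3), np.float64(571.4)), (14, np.float64(37.8), np.float64(571.4)), (13, np.float64(36.5), np.float64(571.6)), (14, np.float64(34.0), np.float64(571.3)), (14, np.float64(32.6), np.float64(571.5)), (13, np.float64(30.9), np.float64(571.5)), (14, np.float64(28.8), np.float64(571.4))]
68 [(14, np.float64(45.0), np.float64(570.3)), (13, np.float64(43.6), np.float64(570.4)), (14, np.float64(41.2), np.float64(570.2)), (13, np.float64(39.9), np.float64(570.4)), (13, np.float64(38.2), np.float64(570.4)), (13, np.float64(36.3), np.float64(570.4)), (12, np.float64(35.1), np.float64(570.6)), (13, np.float64(32.8), np.float64(570.4)), (14, np.float64(30.7), np.float64(570.3)), (13, np.float64(29.2), np.float64(570.4))]
70 [(39, np.float64(33.2), np.float64(565.9)), (14, np.float64(43.3), np.float64(569.2)), (15, np.float64(41.1), np.float64(569.1)), (14, np.float64(39.8), np.float64(569.2)), (14, np.float64(37.9), np.float64(569.2)), (13, np.float
[... 5113 characters left out ...]
t64(599.6))]
15 [(30, 78, np.float64(41.0), np.float64(581.7)), (36, 74, np.float64(41.1), np.float64(582.8)), (42, 70, np.float64(40.7), np.float64(583.7)), (48, 65, np.float64(41.4), np.float64(585.2)), (54, 45, np.float64(49.6), np.float64(590.1)), (60, 46, np.float64(46.4), np.float64(590.0)), (66, 43, np.float64(44.9), np.float64(590.7)), (72, 36, np.float64(45.5), np.float64(592.5)), (78, 30, np.float64(45.5), np.float64(594.1)), (84, 26, np.float64(44.5), np.float64(595.2)), (90, 25, np.float64(41.5), np.float64(595.3)), (96, 26, np.float64(38.2), np.float64(595.3))]Traceback (most recent call last):
  File "<stdin>", line 8, in <module>
ValueError: cannot convert float NaN to integer
```

Notch at rail coordinate ≈26.6 mm (handle +85 agrees), head centre ≈70, so about 43 mm remain. I'll advance 35 mm, then feel for the catch.

jog_arm --rows '[[[-0.3,4,0],[0,0,0]],[[-0.7,10,0],[0,0,0]],[[-1.1,16,0],[0,0,0]],[[-1.5,22,0],[0,0,0]],[[-2.0,28,0],[0,0,0]],[[-2.3,33,0],[0,0,0]],[[-2.5,35,0],[0,0,0]],[[-2.5,35,0],[0,0,0]]]'

```text
time: 12.02
ee_pos: [0.4751, 0.0103, 0.1108]
ee_rot: [[0.997, 0.071, 0.003], [0.071, -0.997, -0.0], [0.003, 0.0, -1.0]]
wrist_force: [1.5, 1.0, 5.9]
width: 0.0134
finger_force: 40.1
```

```bash
python3 - <<'E'
from h import *
a=np.radians(4.03);yx=np.array([-np.sin(a),np.cos(a)]);xx=np.array([np.cos(a),np.sin(a)])
S=lambda p:(p[...,:2]@yx)*1000;R=lambda p:(p[...,:2]@xx)*1000
s=arm.observe();print(s['time'],s['ee_pos'],S(s['ee_pos']),s['wrist_force'])
f=grab('top');P=cloud(f);z=P[...,2]
for lo,hi in((.115,.2),(.05,.115)):
    m=(z>lo)&(z<hi)&(abs(P[...,0]-.59)<.04)&(abs(P[...,1]-.11)<.05);p=P[m]
    if len(p):print(len(p),np.percentile(S(p),[0,2,98,100]),np.percentile(R(p),[0,2,98,100]),np.median(p[:,2]))
E
```

```text
12.0167 [0.47510346 0.01028738 0.11082635] -23.12775627171034 [1.47966256 1.02250805 5.88094325]
325 [41.63664022 43.10600375 98.14339222 99.63624189] [565.80028679 566.66040111 625.86577765 628.12449176] 0.13295112955507826
52 [43.22869121 46.70185192 95.06427782 97.8124389 ] [560.86210624 560.89830712 636.7356438  636.82176559] 0.10119493016051306
```

jog_arm --rows '[[[-0.1,1,0],[0,0,0]],[[-0.1,2,0],[0,0,0]],[[-0.2,3,0],[0,0,0]],[[-0.3,4,0],[0,0,0]],[[-0.3,4,0],[0,0,0]]]'

```text
time: 12.48
ee_pos: [0.4749, 0.0141, 0.1108]
ee_rot: [[0.997, 0.071, 0.003], [0.071, -0.997, -0.0], [0.003, 0.0, -1.0]]
wrist_force: [0.4, 3.2, 6.6]
width: 0.0132
finger_force: 40.1
```

jog_arm --rows '[[[0,0.5,0],[0,0,0]],[[-0.1,1,0],[0,0,0]],[[-0.1,1,0],[0,0,0]]]'

```text
time: 12.73
ee_pos: [0.4748, 0.0151, 0.1108]
ee_rot: [[0.997, 0.071, 0.003], [0.071, -0.997, -0.0], [0.003, 0.0, -1.0]]
wrist_force: [1.7, 2.2, 6.2]
width: 0.0132
finger_force: 40.1
```

jog_arm --rows '[[[0,0.5,0],[0,0,0]],[[-0.1,1,0],[0,0,0]],[[-0.1,1,0],[0,0,0]]]'

```text
time: 12.98
ee_pos: [0.4747, 0.0161, 0.1108]
ee_rot: [[0.997, 0.071, 0.003], [0.071, -0.997, -0.0], [0.003, 0.0, -1.0]]
wrist_force: [1.5, 3.3, 5.8]
width: 0.0131
finger_force: 40.1
```

jog_arm --rows '[[[0,0.5,0],[0,0,0]],[[-0.1,1,0],[0,0,0]],[[-0.1,1,0],[0,0,0]]]'

```text
time: 13.23
ee_pos: [0.4746, 0.0172, 0.1108]
ee_rot: [[0.997, 0.071, 0.003], [0.071, -0.998, 0.0], [0.003, 0.0, -1.0]]
wrist_force: [1.4, 5.1, 6.4]
width: 0.0134
finger_force: 40.1
```

jog_arm --rows '[[[0,0.5,0],[0,0,0]],[[-0.1,1,0],[0,0,0]],[[-0.1,1,0],[0,0,0]]]'

```text
time: 13.48
ee_pos: [0.4746, 0.0182, 0.1108]
ee_rot: [[0.997, 0.071, 0.003], [0.071, -0.998, 0.0], [0.003, 0.0, -1.0]]
wrist_force: [1.8, 4.3, 4.7]
width: 0.0133
finger_force: 40.0
```

jog_arm --rows '[[[0,0.5,0],[0,0,0]],[[-0.1,1,0],[0,0,0]],[[-0.1,1,0],[0,0,0]]]'

```text
time: 13.73
ee_pos: [0.4745, 0.0187, 0.1108]
ee_rot: [[0.997, 0.071, 0.003], [0.071, -0.997, -0.001], [0.003, 0.001, -1.0]]
wrist_force: [1.7, -3.1, 4.7]
width: 0.0133
finger_force: 40.0
```

The force flipped from +5 N (drawn in) to −3 N (far flank), right at the measured head centre, so the catch is in. I'll ease back 0.3 mm, let it settle and check.

jog_arm --rows '[[[0,-0.3,0],[0,0,0]],[[0,-0.3,0],[0,0,0]],[[0,-0.3,0],[0,0,0]],[[0,-0.3,0],[0,0,0]],[[0,-0.3,0],[0,0,0]],[[0,-0.3,0],[0,0,0]]]'

```text
time: 14.23
ee_pos: [0.4745, 0.0186, 0.1108]
ee_rot: [[0.997, 0.071, 0.003], [0.071, -0.997, -0.0], [0.003, 0.001, -1.0]]
wrist_force: [2.0, -1.5, 5.4]
width: 0.0133
finger_force: 40.0
```

```bash
python3 - <<'E'
from h import *
a=np.radians(4.03);yx=np.array([-np.sin(a),np.cos(a)]);xx=np.array([np.cos(a),np.sin(a)])
S=lambda p:(p[...,:2]@yx)*1000;R=lambda p:(p[...,:2]@xx)*1000
s=arm.observe();print(s['time'],s['ee_pos'],S(s['ee_pos'])+85,R(s['ee_pos'])+15,s['wrist_force'],s['finger_force'])
f=grab('top','t2.png');P=cloud(f);z=P[...,2];g=(f['img'][...,1]>1.3*f['img'][...,0])&(z>.105)&(z<.14)
m=g&(abs(S(P)-70)<40)&(abs(P[...,0]-.49)<.1);p=P[m];print(len(p))
if len(p)>5: print('carton S',np.percentile(S(p),[1,99]),'R',np.percentile(R(p),[1,99]),np.median(p[:,2]))
f=grab('wrist','w7.png')
E
```

```text
14.2333 [0.47449855 0.01855629 0.11083031] 70.16321944710447 489.6294176674538 [ 1.99167972 -1.52060237  5.36886641] 39.97012495994568
141
carton S [62.85308444 88.00896034] R [452.66112896 546.63417951] 0.12136326378555595
```

View pics/w7.png

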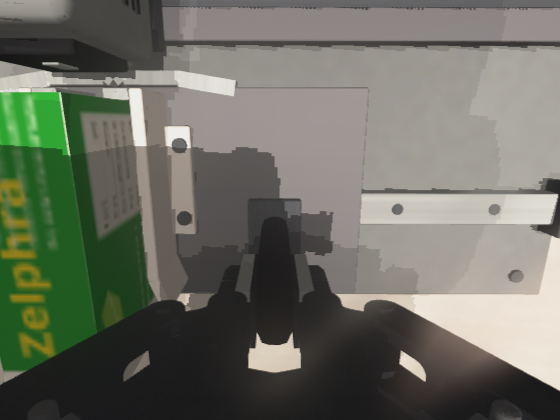

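The view shows the notch at about (113,80) under the print head. The carton and handle are at the same pixels as before the slide, so the carton hasn't shifted. I'll hand it in.

```bash
python3 -c "
from workcell import arm
print(arm.finish_job())"
```

```text
the job is handed in; nothing more can be done
None
```

I handed the job in at about 14 s: the carton stands home in the slot against the tabs, and the carriage is in the notch with the handle still gripped; the hand-in itself gave no verdict.

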